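# Rolling pin out of the half-opening drawer

## Task

Fetch the rolling pin for me: pull the low unit's drawer out to its stop and, since the drawer only comes out about half way, tilt the pin so that its near end rises over the drawer front while its far end is still under the unit's top, and draw it out at a slant without forcing it against the unit. Finish with the pin still held in the gripper, lifted clear with its whole length a good 5 cm higher than the unit's top and touching nothing but the gripper. Leave the jar, the puzzle box, the skewer holder and the yellow ring where they are.

Things in the scene. Friction and masses are not known exactly. Their poses are not given: they have to be found in the camera images.
- unit: fixed low drawer unit of pale wood on the ledge, 240 wide, 370 deep, 112 high, panels 12 thick (the underside of its top panel is 100 above the ledge). Origin: middle of the lower edge of the front face of the case. +x runs horizontally into the unit, +y along its width, +z up; the drawer opens towards -x. The case spans x 0 to 370, y -120 to 120, z 0 to 112 mm in this frame; the top panel's front edge is at x = 0
- drawer (a joint): how far the only drawer of the unit is pulled out, in m: 0 shut, 0.20 at its stop; it slides with about 1.5 N of friction and stays where it is left. Shut, in the unit's frame: front panel 16 thick, x -16 to 0, 236 wide, its top edge 97 above the ledge; inside 188 wide (y -94 to 94), 340 long (x 0 to 340), floor 22 above the ledge, sides and rear wall up to 76 above the ledge. All of it moves by the joint value towards -x of the unit
- drawer_handle (a point): middle of the drawer's steel bar handle: a round bar of 11 diameter and 110 length, level, parallel to the front panel, its axis 35 in front of the panel and 84 above the ledge; a free gap of 29 between bar and panel over the middle 85 mm (a finger goes down into it only with the gripper partly open, about 30); it moves with the drawer
- pin_mid (a point): centre of the wooden rolling pin, which lies loose on the drawer floor roughly along the drawer (it can be up to 25 off the drawer's middle line and slightly askew, and slides a little when the drawer moves). 300 long in all: barrel of 32 diameter and 200 length in the middle, a handle of 18 diameter and 50 length at each end; 0.10 to 0.20 kg, centre of mass here. Its x axis is the pin's long axis, pointing to the far end (deeper in the unit)
- pin_head (a point): end point, on the axis, of the pin's near handle, nearest the drawer front; 150 from the centre
- pin_tail (a point): end point, on the axis, of the pin's far handle, deepest in the unit; 150 from the centre
- jar: empty glass jar with a steel twist cap standing on the ledge, 84 diameter, 130 high; origin at the centre of its underside; leave it alone
- puzzle_box: blue plastic puzzle box with a swing door, standing on the ledge, 120 x 140 x 110 high; origin at the centre of its underside; leave it alone
- skewer_holder: stainless cup of skewers on the ledge, 72 diameter, 110 high, the skewers reach 260 high; origin at the centre of its underside; leave it alone
- ring: yellow acrylic ring, 90 diameter, 12 high, lying on top of the unit towards its back; origin at the centre of its underside; leave it alone

How it is judged:
By the outcome, as a careful person would: the job done as asked, in the order asked, and still so for the second after the job is handed in, while the arm keeps its last pose, push and grip.
It also fails if it takes over 58 s, if anything falls off the work surface, if the arm or the gripper's body presses on something with over 40 N, if the wrist force passes 120 N, or if a joint passes its speed limit or range.

## Robot

A 6-joint arm with a two-finger parallel gripper is mounted at the origin on the work surface. World frame = base frame: x ahead of the robot, y to its left, z up, the work surface at z = 0. Lengths are in mm, angles in rad, forces in N, time in s.
With the tool pointing down it reaches from about 300 to 775 mm from the base axis. Payload 14.6 kg.
Tool frame: the origin (TCP) lies on the mounting face of the last link; the fingertips stand 173 mm ahead of it and the grasp point (between the pads) lies 155 mm ahead of it; z points along the fingers, y is the line along which they close (so a half turn about z gives the same grasp; the last joint's range is limited). The gripper opens to 85 mm and grips with 20 to 120 N. Pads are 22 mm wide; open, the fingers measure 114 mm over their backs; the gripper's body (76 mm by 85 mm) begins 54 mm behind the grasp point. The pads swing forward as they close: fully open they stand 13 mm farther back than shut.
Start: joints at [1.109, 0.3, 1.521, -0, 1.321, -0.067], TCP at [211.54, 507.683, 404.681] pointing down, gripper open.
Joint ranges: [-3.03, 3.03], [-0.79, 2.21], [0.23, 2.52], [-1.04, 4.18], [0, 3.07], [-2.55, 2.55]. Speed limits (rad/s): [2.22, 2.22, 2.57, 3.14, 3.14, 3.14].

## Interface

Orientations are given as a 3x3 rotation matrix whose columns are the frame's x, y, z axes.
In Python, from plant import arm gives the robot as it stands.
- The arm moves only by the tool drive_tool, never from a script. Its argument "targets" is a list of rows, each an object of numbers: "dx", "dy", "dz": the shift along the tool's x, y, z normalised to -1 to 1, where 1 is 0.5 m; "ax", "ay", "az": the turn, a rotation vector about the tool's x, y, z normalised to -1 to 1, where 1 is 180 degrees; "gripper": the finger opening in mm, from 0 to 85.4. In form: [{"dx": .., "dy": .., "dz": .., "ax": .., "ay": .., "az": .., "gripper": ..}, ...]. A call has 1 to 8 rows; each row is the pose to reach, as a shift and turn from the pose commanded when the call began, along the tool's axes at that moment, turning the shorter way round; what a row does not reach only later rows make up. A row lasts 1/10 s, in which the tool goes at most 50 mm and 8.59 degrees, less where a joint would pass 70% of its speed; a pose out of reach is approached as far as the arm can. A call with a number of a shift or a turn outside -1 to 1 is refused whole. A call with a gripper value outside its range is refused whole. The fingers move at their own pace and stop on an object; the grip force is fixed at half the most. Time passes only in rows, so rows that repeat a pose let the fingers close. It gives the time, the measured TCP pose, the force, the opening and the grip force at its end, in the units of the state.
- arm.get_obs(): the state, without advancing time (a new reading comes with each control period).
- arm.snapshot(name): name is "scene" or "side" or "wrist"; returns a dict with "pixels" (480x640x3 uint8, red, green, blue), "mtx" (3x3 intrinsics, pixels), "k1" (the pictures are not rectified: a ray, as slopes to the right and down, at radius r is drawn at 1 + k1 r^2 times it, then the intrinsics apply), "R" (3x3) and "t" (3): a world point X has camera coordinates R X + t; the wrist camera has in their place "tool_from_camera" (4x4, takes a point from camera to tool coordinates, whose origin is the TCP and whose axes are the flange's). Camera axes: x right, y down, z forward; pixel columns grow to the right and rows downward; lengths in mm; the calibration is good to about 2 mm. A picture is of the moment at which its call begins: read the wrist's pose just before it. There is no depth.
- arm.finish_job(): hands the job in; it is judged then, once.
The state is a dict: "clock": time; "joint_positions": joint angles; "qvel": joint speeds; "tau": joint torques, N m; "tool_pos": TCP position; "orientation": TCP orientation; "ft_force": force on the tool from outside, world axes, zero at the start; "torque": the same for the moment, N m; "finger_gap": finger opening in mm; "gripper_force": force on a finger pad.
Only numpy, scipy, OpenCV 4.12 (cv2) and the standard library are available. Lean on these libraries where they do the work, as an engineer would, in place of code of your own. Each camera call takes 0.05 s, during which the arm holds its last target. There are 200 camera calls.

## Working session

There is one attempt and no reset: what is moved stays moved. The work goes in short steps, Python scripts to look and compute and a tool call to move; the robot and the scene stay as the last step left them, time stands still between calls to the robot, and variables do not carry over. Pictures are saved under pics/ and viewed, at most 10 in all, crops included, and the job is handed in when it is done.

Besides the shell and the picture viewer there is one more tool, called by a JSON object that holds its "fn" and its "kwargs". drive_tool: Moves the arm, as the interface text tells. Its arguments: {"type":"object","properties":{"targets":{"type":"array","items":{"type":"object","properties":{"dx":{"type":"number","minimum":-1,"maximum":1},"dy":{"type":"number","minimum":-1,"maximum":1},"dz":{"type":"number","minimum":-1,"maximum":1},"ax":{"type":"number","minimum":-1,"maximum":1},"ay":{"type":"number","minimum":-1,"maximum":1},"az":{"type":"number","minimum":-1,"maximum":1},"gripper":{"type":"number"}}}}},"required":["targets"]}

```bash
mkdir -p pics; ls
cat > h.py <<'E'
import numpy as np,cv2
from plant import arm
def snap(n,f=None):
    o=arm.get_obs(); s=arm.snapshot(n)
    if f: cv2.imwrite('pics/'+f,cv2.cvtColor(s['pixels'],cv2.COLOR_RGB2BGR))
    K=np.array(s['mtx'],float);k1=s['k1']
    if n=='wrist':
        T=np.array(s['tool_from_camera']);Ro=np.array(o['orientation']);p=np.array(o['tool_pos'])
        Rw=Ro@T[:3,:3];c=Ro@T[:3,3]+p
    else:
        R=np.array(s['R']);t=np.array(s['t']).ravel();Rw=R.T;c=-R.T@t
    return dict(K=K.tolist(),k1=float(k1),Rw=Rw.tolist(),c=c.tolist()),s['pixels']
def ray(cam,u,v):
    K=np.array(cam['K']);d=np.array([(u-K[0,2])/K[0,0],(v-K[1,2])/K[1,1]]);x=d.copy()
    for _ in range(30): x=d/(1+cam['k1']*(x@x))
    r=np.array(cam['Rw'])@np.array([x[0],x[1],1]);return np.array(cam['c']),r/np.linalg.norm(r)
def onz(cam,u,v,z):
    c,r=ray(cam,u,v);return c+r*(z-c[2])/r[2]
def tri(c1,p1,c2,p2):
    a,r=ray(c1,*p1);b,s=ray(c2,*p2)
    A=np.stack([r,-s],1);q=np.linalg.lstsq(A,b-a,rcond=None)[0]
    P,Q=a+r*q[0],b+s*q[1];return (P+Q)/2,np.linalg.norm(P-Q)
def proj(cam,X):
    x=np.array(cam['Rw']).T@(np.array(X,float)-np.array(cam['c']));x=x[:2]/x[2];x=x*(1+cam['k1']*(x@x))
    K=np.array(cam['K']);return K[0,0]*x[0]+K[0,2],K[1,1]*x[1]+K[1,2]
E
python3 - <<'E'
from h import *;import json
d={}
for n in('scene','side','wrist'): d[n],_=snap(n,n+'0.png')
json.dump(d,open('cams.json','w'))
for n in d: print(n,np.round(d[n]['c']),np.round(d[n]['Rw'],2).tolist(),d[n]['K'][0][0])
o=arm.get_obs();print({k:np.round(o[k],3).tolist() for k in o})
E
```

```text
pics
scene [1248.  -70. 1081.] [[0.1, 0.81, -0.58], [0.99, -0.08, 0.07], [0.01, -0.58, -0.81]] 510.6300811167165
side [516. 913. 781.] [[-1.0, -0.02, 0.04], [-0.04, 0.59, -0.8], [-0.0, -0.8, -0.59]] 488.1370811321899
wrist [141. 537. 373.] [[0.39, 0.88, 0.28], [0.92, -0.37, -0.12], [-0.0, 0.3, -0.95]] 417.4534367693251
{'clock': 0.15, 'joint_positions': [1.109, 0.3, 1.521, -0.0, 1.321, -0.067], 'qvel': [-0.001, -0.001, -0.003, -0.001, 0.0, -0.001], 'tau': [0.002, -54.366, -36.189, -0.0, 0.003, 0.0], 'tool_pos': [211.545, 507.661, 404.252], 'orientation': [[-0.923, 0.385, -0.0], [0.385, 0.923, -0.001], [0.0, -0.001, -1.0]], 'ft_force': [-0.219, -0.884, -0.409], 'torque': [-0.005, -0.011, -0.019], 'gripper_force': 0.0, 'finger_gap': 85.653}
```

View pics/scene0.png

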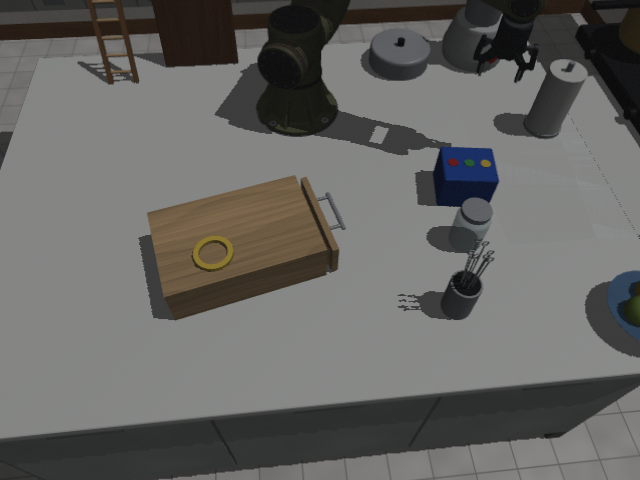

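View pics/side0.png

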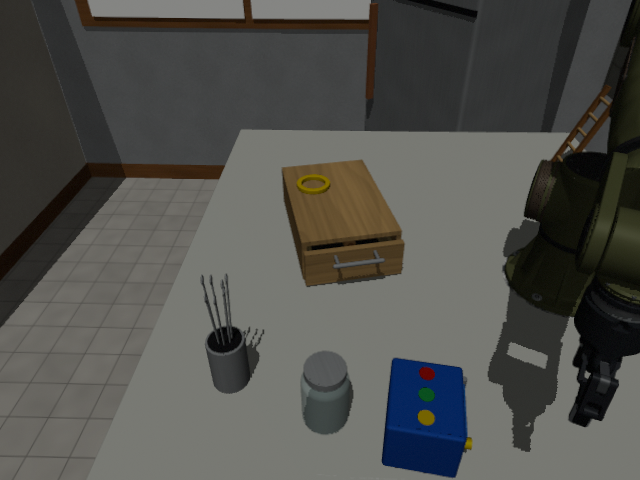

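The scene view shows the unit with its drawer opening toward +y. The handle bar runs (329,196)–(343,228) and the top panel corners are near (149,212), (298,180) and (325,260). In the side view the bar runs (334,265)–(384,261) and the top's front edge (303,246)–(396,234). The skewers, jar and box stand at larger y, in front of the drawer.

Run:
```python
from h import *;import json
d=json.load(open('cams.json'));s,e=d['scene'],d['side']
a=cv2.imread('pics/scene0.png')[160:300,280:360];b=cv2.imread('pics/side0.png')[210:290,280:420]
a=cv2.resize(a,None,fx=4,fy=4,interpolation=cv2.INTER_CUBIC);b=cv2.resize(b,None,fx=3.2,fy=3.2,interpolation=cv2.INTER_CUBIC)
im=np.zeros((560,800,3),np.uint8);im[:a.shape[0],:320]=a;im[:b.shape[0],330:330+b.shape[1]]=b
cv2.imwrite('pics/c1.png',im)
for n,p,q in [('h-robot',(329,196),(384,261)),('h-far',(343,228),(334,265)),('top front robot',(298,180),(396,234)),('top back robot',(149,212),(365,162)),('top front far',(325,262),(303,246))]:
    print(n,*[np.round(x,1) for x in tri(s,p,e,q)])
for n,p,q,z in [('jar',(475,209),(325,368),130),('box',(467,160),(427,385),110),('skew',(463,285),(227,340),110)]:
    print(n,np.round(onz(s,*p,z)),np.round(onz(e,*q,z)))
```

```text
h-robot [425.   49.7  78.7] 8.6
h-far [535.6  72.2  84.5] 2.7
top front robot [391.7 -24.4 104.7] 0.8
top back robot [ 456.5 -389.5  101.1] 2.5
top front far [617.4  14.7  84.5] 22.0
jar [544. 386. 130.] [541. 392. 130.]
box [368. 420. 110.] [373. 403. 110.]
skew [732. 310. 110.] [721. 321. 110.]
```

View pics/c1.png

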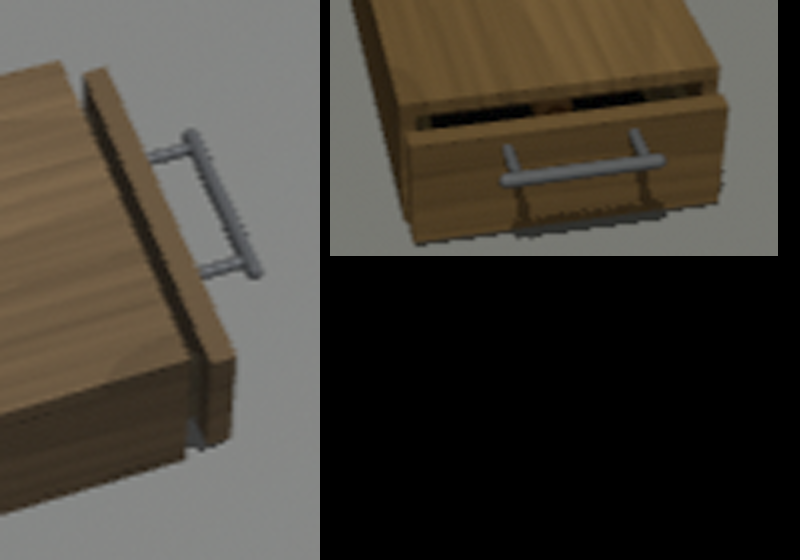

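The crop shows the drawer about 15 mm open. In full-image pixels, the bar runs (327.5,193)–(344,227.5) in scene and (384,260)–(334,266.6) in side. The top's front corners are (295,176), (327.5,249.5) in scene and (400.6,231), (303,243) in side.

```bash
cat >> h.py <<'E'
from scipy.spatial.transform import Rotation as Ro
def cmd(P,yaw,pitch=None,R=None,o=None):
    "shift/turn for target TCP P with tool down, tool y at yaw deg (world)"
    o=o or arm.get_obs();R0=np.array(o['orientation']);p0=np.array(o['tool_pos'])
    if R is None:
        a=np.radians(yaw);y=np.array([np.cos(a),np.sin(a),0]);z=np.array([0,0,-1.]);R=np.stack([np.cross(y,z),y,z],1)
    return np.round(R0.T@(np.array(P)-p0)/500,4),np.round(Ro.from_matrix(R0.T@R).as_rotvec()/np.pi,4)
E
python3 - <<'E'
from h import *;import json
d=json.load(open('cams.json'));s,e=d['scene'],d['side']
r={}
for n,p,q in [('hr',(327.5,193),(383.5,260)),('hf',(344,227.5),(334.3,266.6)),('fr',(295,175.8),(400.6,231.2)),('ff',(327.5,249.5),(303.1,243.1)),('br',(149,212),(365,162))]:
    r[n],g=tri(s,p,e,q);print(n,np.round(r[n],1),round(g,1))
for a,b in(('hr','hf'),('fr','ff'),('br','fr')):
    v=r[b]-r[a];print(a,b,np.linalg.norm(v),np.degrees(np.arctan2(v[1],v[0])))
m=(r['hr']+r['hf'])/2;print(m)
for P in ([m[0],m[1],400],):print(cmd(P,100))
E
```

```text
hr [423.4  47.7  83.3] 0.7
hf [534.2  75.3  83.1] 1.2
fr [380.5 -31.  108.5] 0.4
ff [608.4  25.4 107.9] 4.2
br [ 456.5 -389.5  101.1] 2.5
hr hf 114.26075744674358 13.967045187600977
fr ff 234.7281090247532 13.899074276329326
br fr 366.571940636172 101.96655723079327
[478.80565725  61.48001499  83.18684452]
(array([-0.8366, -0.6181,  0.009 ]), array([-3.000e-04, -1.000e-04, -1.812e-01]))
```

{"fn": "drive_tool", "kwargs": {"targets": [{"dx":-0.8366,"dy":-0.6181,"dz":0.009,"az":-0.2,"gripper":30},{"dx":-0.8366,"dy":-0.6181,"dz":0.009,"az":-0.2,"gripper":30},{"dx":-0.8366,"dy":-0.6181,"dz":0.009,"az":-0.2,"gripper":30},{"dx":-0.8366,"dy":-0.6181,"dz":0.009,"az":-0.2,"gripper":30},{"dx":-0.8366,"dy":-0.6181,"dz":0.009,"az":-0.2,"gripper":30},{"dx":-0.8366,"dy":-0.6181,"dz":0.009,"az":-0.2,"gripper":30},{"dx":-0.8366,"dy":-0.6181,"dz":0.009,"az":-0.2,"gripper":30},{"dx":-0.8366,"dy":-0.6181,"dz":0.009,"az":-0.2,"gripper":30}]}}

```text
schema error: expected keys dx, dy, dz, ax, ay, az, gripper
```

Run:
```python
from h import *
print(arm.get_obs()['tool_pos'],cmd([478.8,61.5,380],103.7))
```

```text
[211.54488543 507.66083447 404.25201314] (array([-0.8366, -0.618 ,  0.049 ]), array([-3.000e-04, -1.000e-04, -2.018e-01]))
```

{"fn": "drive_tool", "kwargs": {"targets": [{"dx":-0.8366,"dy":-0.6181,"dz":0.009,"ax":0,"ay":0,"az":-0.2,"gripper":30},{"dx":-0.8366,"dy":-0.6181,"dz":0.009,"ax":0,"ay":0,"az":-0.2,"gripper":30},{"dx":-0.8366,"dy":-0.6181,"dz":0.009,"ax":0,"ay":0,"az":-0.2,"gripper":30},{"dx":-0.8366,"dy":-0.6181,"dz":0.009,"ax":0,"ay":0,"az":-0.2,"gripper":30},{"dx":-0.8366,"dy":-0.6181,"dz":0.009,"ax":0,"ay":0,"az":-0.2,"gripper":30},{"dx":-0.8366,"dy":-0.6181,"dz":0.009,"ax":0,"ay":0,"az":-0.2,"gripper":30},{"dx":-0.8366,"dy":-0.6181,"dz":0.009,"ax":0,"ay":0,"az":-0.2,"gripper":30},{"dx":-0.8366,"dy":-0.6181,"dz":0.009,"ax":0,"ay":0,"az":-0.2,"gripper":30}]}}

```text
clock: 0.95
tool_pos: [408.8, 177.9, 401.5]
orientation: [[-0.973, -0.232, 0.0], [-0.232, 0.973, 0.0], [-0.0, 0.0, -1.0]]
ft_force: [0.7, 1.2, -0.8]
finger_gap: 29.8
gripper_force: 0.0
```

Run:
```python
from h import *
print(arm.get_obs()['tool_pos'],cmd([478.8,61.5,380],103.7))
```

```text
[408.84240848 177.87114249 401.48425258] (array([-0.0822, -0.2588,  0.043 ]), array([ 0.    ,  0.0001, -0.0017]))
```

{"fn": "drive_tool", "kwargs": {"targets": [{"dx":-0.082,"dy":-0.259,"dz":0.08,"ax":0,"ay":0,"az":0,"gripper":30},{"dx":-0.082,"dy":-0.259,"dz":0.08,"ax":0,"ay":0,"az":0,"gripper":30},{"dx":-0.082,"dy":-0.259,"dz":0.08,"ax":0,"ay":0,"az":0,"gripper":30},{"dx":-0.082,"dy":-0.259,"dz":0.08,"ax":0,"ay":0,"az":0,"gripper":30},{"dx":-0.082,"dy":-0.259,"dz":0.08,"ax":0,"ay":0,"az":0,"gripper":30}]}}

```text
clock: 1.45
tool_pos: [478.3, 62.8, 361.0]
orientation: [[-0.973, -0.23, -0.001], [-0.23, 0.973, 0.0], [0.001, 0.0, -1.0]]
ft_force: [-0.2, 0.2, 0.4]
finger_gap: 30.0
gripper_force: 0.0
```

Run:
```python
from h import *
c,_=snap('wrist','w1.png')
import json;json.dump(c,open('w1.json','w'))
print(arm.get_obs()['tool_pos'],cmd([478.8,61.5,239],103.7))
print([np.round(proj(c,p)) for p in ((423.4,47.7,84),(534.2,75.3,84),(478.8,61.5,84))])
```

```text
[478.04281211  63.52571595 361.38880267] (array([-0.0006, -0.0043,  0.2448]), array([ 0.0001, -0.0001, -0.0019]))
[array([319., 148.]), array([321., 325.]), array([320., 242.])]
```

View pics/w1.png

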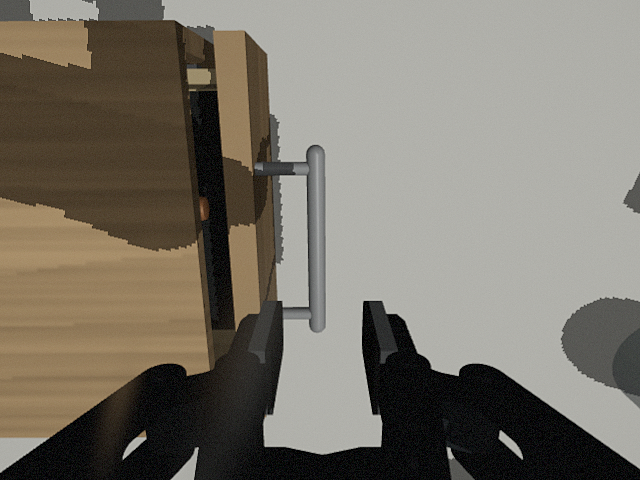

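The wrist view shows the bar at column 316.5, rows 150–328, level with the open fingers centred near column 323. That is about 2 mm unit-ward of the estimate. The pin's brown end is just visible at (205,208).

{"fn": "drive_tool", "kwargs": {"targets": [{"dx":0,"dy":-0.006,"dz":0.08,"ax":0,"ay":0,"az":0,"gripper":30},{"dx":0,"dy":-0.006,"dz":0.15,"ax":0,"ay":0,"az":0,"gripper":30},{"dx":0,"dy":-0.006,"dz":0.2,"ax":0,"ay":0,"az":0,"gripper":30},{"dx":0,"dy":-0.006,"dz":0.24,"ax":0,"ay":0,"az":0,"gripper":30},{"dx":0,"dy":-0.006,"dz":0.24,"ax":0,"ay":0,"az":0,"gripper":6},{"dx":0,"dy":-0.006,"dz":0.24,"ax":0,"ay":0,"az":0,"gripper":6},{"dx":0,"dy":-0.006,"dz":0.24,"ax":0,"ay":0,"az":0,"gripper":6},{"dx":0,"dy":-0.006,"dz":0.24,"ax":0,"ay":0,"az":0,"gripper":6}]}}

```text
clock: 2.3
tool_pos: [478.4, 60.7, 241.3]
orientation: [[-0.973, -0.232, -0.001], [-0.232, 0.973, 0.0], [0.001, 0.0, -1.0]]
ft_force: [-1.4, 1.7, -18.7]
finger_gap: 9.2
gripper_force: 58.3
```

{"fn": "drive_tool", "kwargs": {"targets": [{"dx":0,"dy":0.02,"dz":0,"ax":0,"ay":0,"az":0,"gripper":6},{"dx":0,"dy":0.05,"dz":0,"ax":0,"ay":0,"az":0,"gripper":6},{"dx":0,"dy":0.09,"dz":0,"ax":0,"ay":0,"az":0,"gripper":6},{"dx":0,"dy":0.13,"dz":0,"ax":0,"ay":0,"az":0,"gripper":6},{"dx":0,"dy":0.17,"dz":0,"ax":0,"ay":0,"az":0,"gripper":6},{"dx":0,"dy":0.21,"dz":0,"ax":0,"ay":0,"az":0,"gripper":6},{"dx":0,"dy":0.25,"dz":0,"ax":0,"ay":0,"az":0,"gripper":6},{"dx":0,"dy":0.28,"dz":0,"ax":0,"ay":0,"az":0,"gripper":6}]}}

```text
clock: 3.1
tool_pos: [445.4, 197.7, 241.3]
orientation: [[-0.973, -0.232, -0.002], [-0.232, 0.973, -0.001], [0.002, -0.0, -1.0]]
ft_force: [-4.2, -2.9, -16.2]
finger_gap: 8.7
gripper_force: 59.1
```

{"fn": "drive_tool", "kwargs": {"targets": [{"dx":0,"dy":0.03,"dz":0,"ax":0,"ay":0,"az":0,"gripper":6},{"dx":0,"dy":0.05,"dz":0,"ax":0,"ay":0,"az":0,"gripper":6},{"dx":0,"dy":0.06,"dz":0,"ax":0,"ay":0,"az":0,"gripper":6},{"dx":0,"dy":0.07,"dz":0,"ax":0,"ay":0,"az":0,"gripper":6}]}}

```text
clock: 3.5
tool_pos: [437.4, 231.2, 241.3]
orientation: [[-0.973, -0.232, -0.003], [-0.232, 0.973, -0.001], [0.003, -0.001, -1.0]]
ft_force: [-7.0, -3.7, -13.8]
finger_gap: 8.8
gripper_force: 59.3
```

{"fn": "drive_tool", "kwargs": {"targets": [{"dx":0,"dy":0.006,"dz":0,"ax":0,"ay":0,"az":0,"gripper":6},{"dx":0,"dy":0.012,"dz":0,"ax":0,"ay":0,"az":0,"gripper":6},{"dx":0,"dy":0.017,"dz":0,"ax":0,"ay":0,"az":0,"gripper":6},{"dx":0,"dy":0.017,"dz":0,"ax":0,"ay":0,"az":0,"gripper":6}]}}

```text
clock: 3.9
tool_pos: [435.4, 239.4, 241.3]
orientation: [[-0.973, -0.232, -0.003], [-0.232, 0.973, -0.001], [0.003, -0.0, -1.0]]
ft_force: [-7.3, -0.2, -13.7]
finger_gap: 9.1
gripper_force: 59.3
```

{"fn": "drive_tool", "kwargs": {"targets": [{"dx":0,"dy":0.003,"dz":0,"ax":0,"ay":0,"az":0,"gripper":6},{"dx":0,"dy":0.006,"dz":0,"ax":0,"ay":0,"az":0,"gripper":6},{"dx":0,"dy":0.006,"dz":0,"ax":0,"ay":0,"az":0,"gripper":6}]}}

```text
clock: 4.2
tool_pos: [435.2, 240.7, 241.3]
orientation: [[-0.973, -0.232, -0.003], [-0.232, 0.973, -0.005], [0.004, -0.004, -1.0]]
ft_force: [-3.7, -22.3, -10.0]
finger_gap: 8.4
gripper_force: 60.0
```

The stop is reached: 22 N at 185 mm of pull.

{"fn": "drive_tool", "kwargs": {"targets": [{"dx":0,"dy":-0.002,"dz":0,"ax":0,"ay":0,"az":0,"gripper":28},{"dx":0,"dy":-0.002,"dz":0,"ax":0,"ay":0,"az":0,"gripper":28},{"dx":0,"dy":-0.002,"dz":0,"ax":0,"ay":0,"az":0,"gripper":28},{"dx":0,"dy":-0.002,"dz":-0.04,"ax":0,"ay":0,"az":0,"gripper":28},{"dx":0,"dy":-0.002,"dz":-0.1,"ax":0,"ay":0,"az":0,"gripper":28},{"dx":0,"dy":-0.002,"dz":-0.18,"ax":0,"ay":0,"az":0,"gripper":28},{"dx":0,"dy":-0.002,"dz":-0.26,"ax":0,"ay":0,"az":0,"gripper":28},{"dx":0,"dy":-0.002,"dz":-0.3,"ax":0,"ay":0,"az":0,"gripper":28}]}}

```text
clock: 5.0
tool_pos: [435.8, 241.2, 395.8]
orientation: [[-0.973, -0.232, 0.005], [-0.232, 0.973, 0.003], [-0.006, 0.001, -1.0]]
ft_force: [0.4, 0.0, 0.0]
finger_gap: 28.1
gripper_force: 0.0
```

Run:
```python
from h import *
c,im=snap('scene','s2.png');e,im2=snap('side','e2.png')
import json;json.dump([c,e],open('c2.json','w'))
x=cv2.cvtColor(np.vstack([im[110:290,140:460],im2[170:350,240:560]]),cv2.COLOR_RGB2BGR)
cv2.imwrite('pics/c2.png',cv2.resize(x,None,fx=1.6,fy=1.6,interpolation=cv2.INTER_CUBIC))
print(arm.get_obs()['tool_pos'],cmd([450,190,391],13.5))
```

```text
[435.91404006 241.19367468 395.24581914] (array([-0.0036, -0.1061,  0.0084]), array([0.0021, 0.0013, 0.4994]))
```

View pics/c2.png

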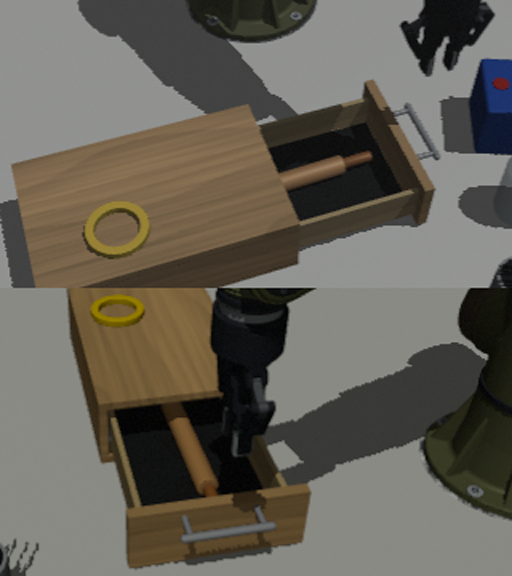

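The scene part of the crop shows the drawer fully out. The pin's barrel emerges from under the top and its near handle ends at about (372,156), crop pixels. In the side part the barrel runs from (175,405) to (210,490). The jar, box and ring are untouched.

{"fn": "drive_tool", "kwargs": {"targets": [{"dx":0,"dy":-0.1,"dz":0,"ax":0,"ay":0,"az":0.5,"gripper":60},{"dx":0,"dy":-0.1,"dz":0,"ax":0,"ay":0,"az":0.5,"gripper":60},{"dx":0,"dy":-0.1,"dz":0,"ax":0,"ay":0,"az":0.5,"gripper":60},{"dx":0,"dy":-0.1,"dz":0,"ax":0,"ay":0,"az":0.5,"gripper":60},{"dx":0,"dy":-0.1,"dz":0,"ax":0,"ay":0,"az":0.5,"gripper":60},{"dx":0,"dy":-0.1,"dz":0,"ax":0,"ay":0,"az":0.5,"gripper":60},{"dx":0,"dy":-0.1,"dz":0,"ax":0,"ay":0,"az":0.5,"gripper":60},{"dx":0,"dy":-0.1,"dz":0,"ax":0,"ay":0,"az":0.5,"gripper":60}]}}

```text
clock: 5.9
tool_pos: [447.4, 192.4, 390.9]
orientation: [[-0.563, 0.826, -0.0], [0.826, 0.563, 0.0], [0.0, -0.0, -1.0]]
ft_force: [-0.8, -0.3, 0.3]
finger_gap: 60.2
gripper_force: 0.0
```

{"fn": "drive_tool", "kwargs": {"targets": [{"dx":0,"dy":0,"dz":0,"ax":0,"ay":0,"az":0.045,"gripper":60},{"dx":0,"dy":0,"dz":0,"ax":0,"ay":0,"az":0.09,"gripper":60},{"dx":0,"dy":0,"dz":0,"ax":0,"ay":0,"az":0.12,"gripper":60},{"dx":0,"dy":0,"dz":0,"ax":0,"ay":0,"az":0.12,"gripper":60},{"dx":0,"dy":0,"dz":0,"ax":0,"ay":0,"az":0.12,"gripper":60}]}}

```text
clock: 6.4
tool_pos: [447.5, 192.3, 391.1]
orientation: [[-0.228, 0.974, -0.0], [0.974, 0.228, -0.0], [-0.0, -0.0, -1.0]]
ft_force: [-0.3, 0.3, -0.2]
finger_gap: 59.8
gripper_force: 0.0
```

Run:
```python
from h import *
c,im=snap('wrist','w3.png')
import json;json.dump(c,open('w3.json','w'))
o=arm.get_obs();print(np.round(o['tool_pos'],1),np.round(o['orientation'],3).tolist(),np.round(o['joint_positions'],2))
```

```text
[447.5 192.3 391.2] [[-0.228, 0.974, -0.0], [0.974, 0.228, -0.0], [0.0, -0.0, -1.0]] [0.33 0.17 1.71 0.   1.26 0.1 ]
```

View pics/w3.png

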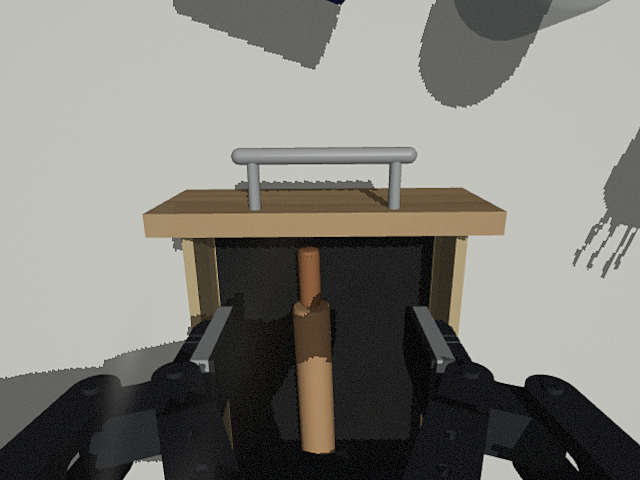

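The wrist view shows the pin with its head tip at (309,250), barrel shoulder at (311,307) and barrel centre at (318,440). The drawer front's top edge lies on rows 190–235.

Run:
```python
from h import *;import json
c=json.load(open('w3.json'));s,e=json.load(open('c2.json'))
im=cv2.imread('pics/w3.png').astype(int);m=(im[...,2]-im[...,0]>25)
m[:245]=0;m[:,:260]=0;m[:,380:]=0
for r in(252,260,280,295,320,340,380,420,445):
    x=np.where(m[r])[0];print(r,x.min(),x.max(),end=' | ')
mid=lambda r:(lambda x:((x.min()+x.max())/2,r))(np.where(m[r])[0])
A=onz(c,*mid(325),38);B=onz(c,*mid(430),38);v=A-B;print('\naxis',A,B,np.degrees(np.arctan2(v[1],v[0])))
print('head on z38',onz(c,309,250,38))
print(tri(c,(309,250),s,(372.5,207)),tri(c,(311,304),s,(355,213.5)))
hb=onz(c,234,156,84),onz(c,413,155,84);print('handle',hb)
print('front',(lambda a,b:(a,b))(onz(c,146,237,97),onz(c,505,234,97)))
```

```text
252 298 318 | 260 298 319 | 280 299 320 | 295 300 320 | 320 294 329 | 340 295 330 | 380 298 332 | 420 300 333 | 445 302 334 | 
axis [461.20732489  93.65473817  38.        ] [490.11362885 -12.78500718  38.        ] 105.19361599024356
head on z38 [443.8139163 159.4666748  38.       ]
(array([444.84693725, 162.31759562,  40.8605539 ]), np.float64(4.315602054756747)) (array([457.65844156, 114.50287184,  36.38580203]), np.float64(5.445251015927843))
handle (array([380.22803725, 226.47580405,  84.        ]), array([493.38718585, 253.60961446,  84.        ]))
front (array([334.98487508, 163.43249491,  97.        ]), array([563.9700723 , 219.09856728,  97.        ]))
```

{"fn": "drive_tool", "kwargs": {"targets": [{"dx":-0.1,"dy":-0.0085,"dz":0,"ax":0,"ay":0,"az":-0.011,"gripper":60},{"dx":-0.2,"dy":-0.0165,"dz":0.02,"ax":0,"ay":0,"az":-0.011,"gripper":60},{"dx":-0.201,"dy":-0.0165,"dz":0.1,"ax":0,"ay":0,"az":-0.011,"gripper":60},{"dx":-0.201,"dy":-0.0165,"dz":0.18,"ax":0,"ay":0,"az":-0.011,"gripper":60},{"dx":-0.201,"dy":-0.0165,"dz":0.25,"ax":0,"ay":0,"az":-0.011,"gripper":60},{"dx":-0.201,"dy":-0.0165,"dz":0.28,"ax":0,"ay":0,"az":-0.011,"gripper":60},{"dx":-0.201,"dy":-0.0165,"dz":0.28,"ax":0,"ay":0,"az":-0.011,"gripper":60}]}}

```text
clock: 7.15
tool_pos: [461.7, 92.4, 249.5]
orientation: [[-0.261, 0.965, -0.004], [0.965, 0.261, -0.0], [0.001, -0.004, -1.0]]
ft_force: [-0.2, -0.7, 1.7]
finger_gap: 60.2
gripper_force: 0.0
```

Run:
```python
from h import *
c,im=snap('wrist','w4.png')
print(cmd([462.3,92.5,199],15.2),arm.get_obs()['tool_pos'])
c,im=snap('side','e4.png')
```

```text
(array([-0.    ,  0.0005,  0.1041]), array([-0.0005, -0.0001, -0.0006])) [462.14071592  92.45848898 251.06965767]
```

View pics/w4.png

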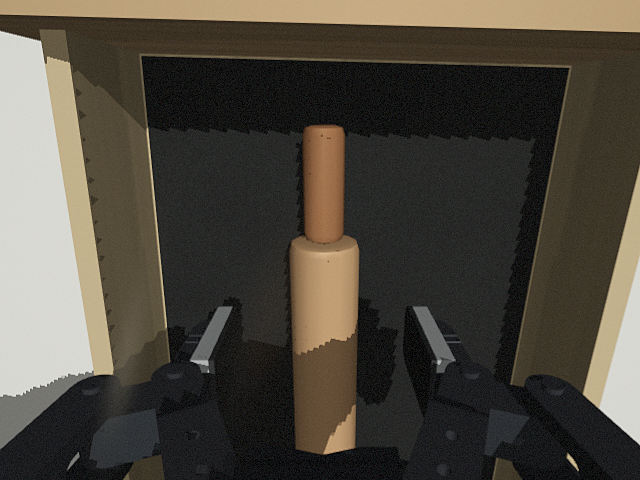

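The pin is centred at column 325 between the fingers (centre 322) and aligned with them. I'll descend and grip.

{"fn": "drive_tool", "kwargs": {"targets": [{"dx":0,"dy":0.001,"dz":0.05,"ax":0,"ay":0,"az":0,"gripper":60},{"dx":0,"dy":0.001,"dz":0.085,"ax":0,"ay":0,"az":0,"gripper":55},{"dx":0,"dy":0.001,"dz":0.103,"ax":0,"ay":0,"az":0,"gripper":50},{"dx":0,"dy":0.001,"dz":0.103,"ax":0,"ay":0,"az":0,"gripper":35},{"dx":0,"dy":0.001,"dz":0.103,"ax":0,"ay":0,"az":0,"gripper":20},{"dx":0,"dy":0.001,"dz":0.103,"ax":0,"ay":0,"az":0,"gripper":20},{"dx":0,"dy":0.001,"dz":0.103,"ax":0,"ay":0,"az":0,"gripper":20},{"dx":0,"dy":0.001,"dz":0.103,"ax":0,"ay":0,"az":0,"gripper":20}]}}

```text
clock: 8.05
tool_pos: [462.9, 92.6, 200.8]
orientation: [[-0.259, 0.966, 0.002], [0.966, 0.259, 0.0], [-0.0, 0.002, -1.0]]
ft_force: [-1.8, 0.5, 6.1]
finger_gap: 30.0
gripper_force: 59.8
```

{"fn": "drive_tool", "kwargs": {"targets": [{"dx":0,"dy":0,"dz":-0.006,"ax":0,"ay":0,"az":0,"gripper":20},{"dx":-0.0103,"dy":0,"dz":-0.02,"ax":0,"ay":0.0097,"az":0,"gripper":20},{"dx":-0.0206,"dy":0,"dz":-0.0334,"ax":0,"ay":0.0194,"az":0,"gripper":20},{"dx":-0.0316,"dy":0,"dz":-0.0465,"ax":0,"ay":0.0292,"az":0,"gripper":20},{"dx":-0.0426,"dy":0,"dz":-0.0596,"ax":0,"ay":0.0389,"az":0,"gripper":20},{"dx":-0.0664,"dy":0,"dz":-0.0844,"ax":0,"ay":0.0583,"az":0,"gripper":20},{"dx":-0.0916,"dy":0,"dz":-0.1078,"ax":0,"ay":0.0778,"az":0,"gripper":20},{"dx":-0.0916,"dy":0,"dz":-0.1078,"ax":0,"ay":0.0778,"az":0,"gripper":20}]}}

```text
clock: 8.85
tool_pos: [475.0, 47.3, 255.1]
orientation: [[-0.25, 0.966, -0.06], [0.937, 0.257, 0.235], [0.242, 0.002, -0.97]]
ft_force: [-0.9, -0.0, -2.1]
finger_gap: 30.0
gripper_force: 59.4
```

Run:
```python
from h import *
c,im=snap('scene');e,im2=snap('side')
x=cv2.cvtColor(np.vstack([im[110:290,140:460],im2[150:330,240:560]]),cv2.COLOR_RGB2BGR)
cv2.imwrite('pics/c5.png',cv2.resize(x,None,fx=1.65,fy=1.65,interpolation=cv2.INTER_CUBIC))
o=arm.get_obs();print(np.round(o['ft_force'],1),np.round(o['torque'],2),np.round(o['joint_positions'],2))
u=np.array([-.262,.965,0]);tail=np.array([522.6,-129.5,41]);a=np.radians(14);d=u*np.cos(a)+np.array([0,0,np.sin(a)])
for n,cc,x0,y0 in(('sc',c,140,110),('si',e,240,150)):
  print(n,[np.round((np.array(proj(cc,tail+s*d))-[x0,y0])*1.65) for s in(300,250)])
```

```text
[ 0.5 -0.3 -1.9] [-0.05  0.02 -0.06] [-0.01  0.34  1.86  0.28  1.02 -0.43]
sc [array([380., 131.]), array([350., 144.])]
si [array([224., 215.]), array([212., 198.])]
```

View pics/c5.png

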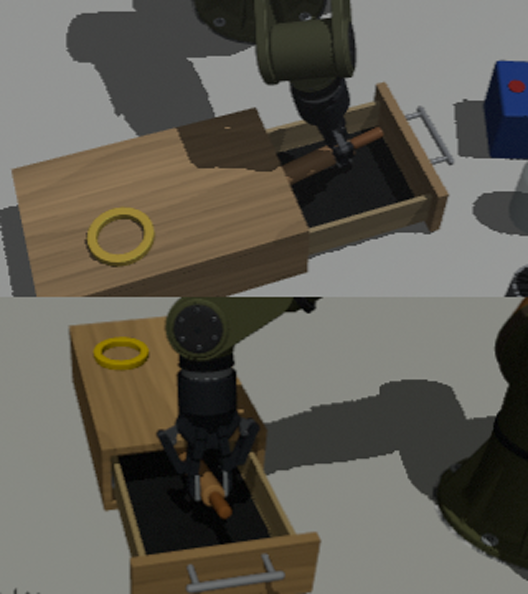

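The pin is tilted with its head at the predicted pixel: scene crop (381,131), side crop (222,215). The wrist force is only about the pin's weight, so nothing is touching. Next I draw it out along its own axis.

{"fn": "drive_tool", "kwargs": {"targets": [{"dx":0.02,"dy":0,"dz":0,"ax":0,"ay":0,"az":0,"gripper":20},{"dx":0.06,"dy":0,"dz":0,"ax":0,"ay":0,"az":0,"gripper":20},{"dx":0.1,"dy":0,"dz":0,"ax":0,"ay":0,"az":0,"gripper":20},{"dx":0.14,"dy":0,"dz":0,"ax":0,"ay":0,"az":0,"gripper":20},{"dx":0.18,"dy":0,"dz":0,"ax":0,"ay":0,"az":0,"gripper":20},{"dx":0.22,"dy":0,"dz":0,"ax":0,"ay":0,"az":0,"gripper":20},{"dx":0.26,"dy":0,"dz":0,"ax":0,"ay":0,"az":0,"gripper":20},{"dx":0.3,"dy":0,"dz":0,"ax":0,"ay":0,"az":0,"gripper":20}]}}

```text
clock: 9.75
tool_pos: [435.8, 190.7, 289.9]
orientation: [[-0.252, 0.966, -0.063], [0.937, 0.26, 0.233], [0.241, -0.001, -0.97]]
ft_force: [-0.3, 0.2, -1.3]
finger_gap: 29.9
gripper_force: 59.4
```

{"fn": "drive_tool", "kwargs": {"targets": [{"dx":0.03,"dy":0,"dz":0,"ax":0,"ay":0,"az":0,"gripper":20},{"dx":0.06,"dy":0,"dz":0,"ax":0,"ay":0,"az":0,"gripper":20},{"dx":0.07,"dy":0,"dz":0,"ax":0,"ay":0,"az":0,"gripper":20},{"dx":0.07,"dy":0,"dz":0,"ax":0,"ay":0,"az":0,"gripper":20}]}}

```text
clock: 10.15
tool_pos: [427.4, 222.6, 298.4]
orientation: [[-0.253, 0.965, -0.063], [0.937, 0.26, 0.233], [0.242, -0.0, -0.97]]
ft_force: [0.7, -0.3, -1.5]
finger_gap: 29.9
gripper_force: 59.4
```

{"fn": "drive_tool", "kwargs": {"targets": [{"dx":0.01,"dy":0,"dz":-0.04,"ax":0,"ay":0,"az":0,"gripper":20},{"dx":0.025,"dy":0,"dz":-0.1,"ax":0,"ay":0,"az":0,"gripper":20},{"dx":0.04,"dy":0,"dz":-0.16,"ax":0,"ay":0,"az":0,"gripper":20},{"dx":0.055,"dy":0,"dz":-0.22,"ax":0,"ay":0,"az":0,"gripper":20},{"dx":0.07,"dy":0,"dz":-0.28,"ax":0,"ay":0,"az":0,"gripper":20},{"dx":0.08,"dy":0,"dz":-0.32,"ax":0,"ay":0,"az":0,"gripper":20},{"dx":0.085,"dy":0,"dz":-0.34,"ax":0,"ay":0,"az":0,"gripper":20},{"dx":0.085,"dy":0,"dz":-0.34,"ax":0,"ay":0,"az":0,"gripper":20}]}}

```text
clock: 10.95
tool_pos: [428.0, 221.6, 474.3]
orientation: [[-0.251, 0.966, -0.061], [0.937, 0.259, 0.234], [0.242, 0.001, -0.97]]
ft_force: [0.7, -0.2, -1.6]
finger_gap: 30.3
gripper_force: 59.6
```

{"fn": "drive_tool", "kwargs": {"targets": [{"dx":0,"dy":0,"dz":0,"ax":0,"ay":0,"az":0,"gripper":20},{"dx":0,"dy":0,"dz":0,"ax":0,"ay":0,"az":0,"gripper":20},{"dx":0,"dy":0,"dz":0,"ax":0,"ay":0,"az":0,"gripper":20}]}}

```text
clock: 11.25
tool_pos: [428.1, 221.8, 472.9]
orientation: [[-0.251, 0.966, -0.064], [0.937, 0.259, 0.233], [0.242, -0.002, -0.97]]
ft_force: [0.2, 0.4, -1.1]
finger_gap: 30.1
gripper_force: 59.6
```

Run:
```python
from h import *
c,im=snap('scene');e,im2=snap('side')
x=cv2.cvtColor(np.hstack([im,im2]),cv2.COLOR_RGB2BGR)
cv2.imwrite('pics/c6.png',cv2.resize(x,(800,300),interpolation=cv2.INTER_AREA))
o=arm.get_obs();print(np.round(o['qvel'],3),o['clock'])
```

```text
[ 0.001 -0.004 -0.004  0.001  0.003 -0.   ] 11.35
```

View pics/c6.png

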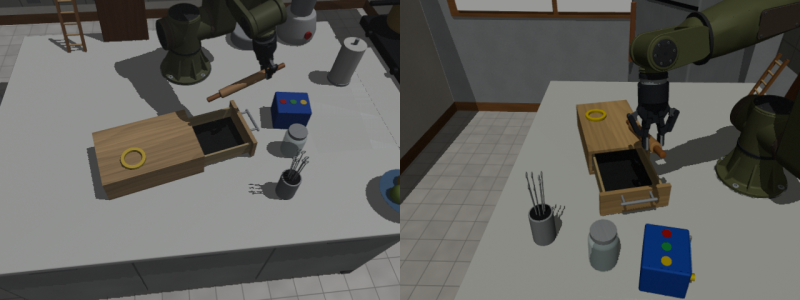

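The pin is held in the air, running about (210,98)–(284,67) in the left picture, still at its slant with the tail near 260 mm, well above the unit. The drawer stays open and everything else is in place.

```bash
python3 -c "
from plant import arm
print(arm.finish_job())"
```

```text
the job is handed in; nothing more can be done
None
```

The job is handed in: the drawer is out at its stop, and the pin was tilted, drawn out at a slant and is still held in the gripper, its lowest end about 14 cm above the unit's top; the jar, puzzle box, skewer holder and ring look undisturbed in the last pictures.

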